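# Slide the price holder in front of the cheese wheel

### The job

Push the price-card holder along the rail of the display tray with the outside of the fingers until its spring pin drops into the notch in front of the flat round cheese wheel, then leave it there. Only push it: do not pinch the holder, do not pull its pin up, and leave the cheeses and the salami standing where they are.

Things in the scene. Friction and masses are not known exactly. Their poses are not given: they have to be found in the camera images.
- tray: Fixed black display tray, 200 (x) by 360 (y) mm, 12 mm thick, turned up to 0.3 rad; origin at the centre of its underside, z up. Its rail runs along y at x = +80 mm (far from the robot): 20 mm wide, top 40 mm above the counter, end caps 52 mm high at y = +-177 mm. Three notches 14 mm long are cut across the rail top. The goods stand at x = -45 mm, one level with each notch, in any order.
- notch_right (a point): Middle of the notch at tray y = -100 mm, at the rail top (40 mm above the counter); axes as the tray.
- notch_middle (a point): Middle of the notch at tray y = 0, at the rail top; axes as the tray.
- notch_left (a point): Middle of the notch at tray y = +100 mm, at the rail top; axes as the tray.
- holder_mid (a point): Middle of the grey price-holder block, 59 mm above the counter. The block is 50 mm long along the rail (flat end faces 25 mm either side of this point), 34 mm across, from 42 to 78 mm above the counter. It cannot leave the rail. Sliding it on the flat takes under 2 N, pushing it out of a notch about 5 to 11 N; it snaps to the middle of a notch from about 2 mm off.
- holder (a joint): Place of the holder along the rail in m: the tray y of its middle, -0.148 to +0.148 (0 = middle notch, +0.1 = left notch, -0.1 = right notch). It starts between the right and the middle notch.
- pin (a joint): Height of the spring pin in m: 0 while it rides on the rail top, about -0.004 when it has dropped into a notch, up to +0.012 if pulled up. It drops and climbs by itself as the holder is pushed.
- pin_top (a point): Top of the pin's round steel head (18 mm across), on the middle of the holder: 90 mm above the counter while riding, 86 mm when dropped in.
- cheek_left: Flat end plate of the holder at its tray +y end, 34 by 4 by 36 mm; origin at its centre, 60 mm above the counter.
- cheek_right: The same end plate at the holder's tray -y end.
- back_plate: Face of the holder towards the goods (tray -x), 42 by 34 mm; origin at its centre.
- card: White upright price card on the holder's tray +x face, 50 mm wide, 3 mm thick, from 38 to 98 mm above the counter; origin at its centre.
- wheel: Flat round cheese wheel, 90 mm across, 52 mm high, loose; origin at the centre of its underside.
- loaf: Rectangular cheese loaf, 62 by 76 by 70 mm, loose; origin at the centre of its underside.
- salami: Upright salami, 54 mm across, 105 mm high, loose; origin at the centre of its underside.
There are look-alikes about, which are no part of the job. What is shaped like the wheel but grey or orange is not meant.

How it is judged:
At the end, for the whole second after the job is handed in: The holder rests within 3 mm of the notch level with the cheese wheel, its pin dropped by more than 2.5 mm; the three goods are within 15 mm of where they stood (((y of wheel in the frame of tray between -0.14 and -0.06 m and value of joint holder between -0.103 and -0.097 m) or (y of wheel in the frame of tray between -0.04 and 0.04 m and value of joint holder between -0.003 and 0.003 m) or (y of wheel in the frame of tray between 0.06 and 0.14 m and value of joint holder between 0.097 and 0.103 m)) and value of joint pin below -0.0025 m and velocity of joint holder between -0.005 and 0.005 m/s and distance of each of wheel, loaf, salami from where it was at the start of the episode below 0.015 m); the robot touches nothing.
It fails at once if one of the goods is shifted by more than 15 mm, lifted or tipped over (distance of any of wheel, loaf, salami from where it was at the start of the episode above 0.015 m or angle between any of wheel, loaf, salami's own z axis and vertical above 0.3 rad).
It fails at once if the pin is pulled up by more than 4 mm (value of joint pin above 0.004 m).
It fails at once if the holder is pinched: fingers press on opposite faces at once ((contact force between the fingers and cheek_left above 1 N and contact force between the fingers and cheek_right above 1 N) or (contact force between the fingers and back_plate above 1 N and contact force between the fingers and card above 1 N)).
It also fails if it takes over 38 s, if anything falls off the work surface, if the arm or the gripper's body presses on something with over 40 N, if the wrist force passes 120 N, or if a joint passes its speed limit or range.

### The arm

A 6-joint arm with a two-finger parallel gripper is mounted at the origin on the work surface. World frame = base frame: x ahead of the robot, y to its left, z up, the work surface at z = 0. Lengths are in m, angles in rad, forces in N, time in s.
With the tool pointing down it reaches from about 0.35 to 0.775 m from the base axis. Payload 7.3 kg.
Tool frame: the origin (TCP) lies at the very end of the fingers, on their centre line; the grasp point (between the pads) lies 19 mm behind it; x points along the fingers, y is the direction in which the jaws open and shut, and the axes are right-handed (so a half turn about x gives the same grasp; the last joint's range is limited). The gripper opens to 92 mm and grips with 3 to 60 N. Pads are 19 mm wide; open, the fingers measure 130 mm over their backs; the gripper's body (75 mm by 190 mm) begins 47 mm behind the grasp point.
Start: joints at [1.127, 0.342, 1.524, -0, 1.275, -0.146], TCP at [0.154, 0.502, 0.227] pointing down, gripper open.
Joint ranges: [-2.53, 2.53], [-0.77, 2.02], [0.04, 2.7], [-1, 4.14], [0.28, 2.66], [-3.11, 3.11]. Speed limits (rad/s): [2.57, 2.57, 3.14, 3.14, 3.14, 3.14].

### API

Orientations are given as [roll, pitch, yaw] about the fixed x, y, z axes, in that order (R = Rz(yaw) Ry(pitch) Rx(roll)).
In Python, from cell import observe, vision, job gives the robot as it stands.
- The arm moves only by the tool send_rows, never from a script. Its argument "motion" is a list of rows, each an object with "hand": the opening, from -1 (shut) to 1 (fully open), so that 0 is half open; "slide": the shift along the tool's x, y, z in mm, a list of three; "spin": the turn about the tool's x in rad. In form: [{"hand": hand, "slide": [tx, ty, tz], "spin": spin}, ...]. A call has 1 to 8 rows; each row shifts and turns the pose as measured when the row begins, along the tool's axes as they then stand; what a row does not reach is not made up. A row lasts 1/10 s, in which the tool goes at most 50 mm and 8.59 degrees, less where a joint would pass 70% of its speed; a pose out of reach is approached as far as the arm can. A call with a gripper value outside its range is refused whole. The fingers move at their own pace and stop on an object; "grip_force" is the grip in N (left out, the last holds). Time passes only in rows, so rows that do not move let the fingers close. It gives the time, the measured TCP pose, the force and the opening at its end, in the units of the state.
- observe(): the state, without advancing time (a new reading comes with each control period).
- vision.read_camera(name): name is "scene" or "top" or "wrist"; returns a dict with "pixels" (400x640x3 uint8, blue, green, red), "range_z" (400x640 float32, m along the optical axis (not along the pixel's ray), 0 where there is no reading), "fx", "fy", "cx", "cy" (pixels), "distortion" ([k1, k2, p1, p2, k3] as OpenCV has them; the pictures are not rectified), "world_from_camera" (4x4, takes a point from camera to world coordinates); the wrist camera has in their place "T_tool_cam" (4x4, takes a point from camera to tool coordinates, whose origin is the TCP and whose axes are the tool frame's). Camera axes: x right, y down, z forward; pixel columns grow to the right and rows downward; lengths in m; the calibration is good to about 2 mm. A picture is of the moment at which its call begins: read the wrist's pose just before it.
- job.hand_in(): hands the job in, once; it reports no verdict.
Trained networks look in a picture, given as the dict that the camera call returned (one of the last four; its "shot" number tells which), for a name from the list of things; names that differ only in an ending like _2 or _b are one class to them, and where a whole thing is asked for, a point or a joint stands for the part that bears it (a point fixed in the world has none). Each returns a list of dicts, best first, with "conf" (0 to 1); they miss things now and then, are a little off and sometimes report something else, mostly with a low value. They report only what shows in the picture. A call takes as long as a camera call. They do not tell look-alikes from the thing itself.
- vision.search_frame(picture, thing): "uv" ([column, row] in pixels, amid what is visible of it).
- vision.cut_out(picture, thing): "mask" (400x640 bool, what is visible of it) and "uv" ([column, row] in pixels, amid what is visible of it).
The state is a dict: "time": time; "qpos": joint angles; "qvel": joint speeds; "joint_efforts": joint torques, N m; "tool_pos": TCP position; "tool_rot": TCP orientation; "contact_force": force on the tool from outside, world axes, zero at the start; "torque": the same for the moment, N m; "opening": finger opening in m.
Only numpy, scipy, OpenCV 4.12 (cv2) and the standard library are available. Lean on these libraries where they do the work, as an engineer would, in place of code of your own. Each camera call takes 0.05 s, during which the arm holds its last target.

## Working session

There is one attempt and no reset: what is moved stays moved. The work goes in short steps, Python scripts to look and compute and a tool call to move; the robot and the scene stay as the last step left them, time stands still between calls to the robot, and variables do not carry over. Pictures are saved under pics/ and viewed, and the job is handed in when it is done.

Besides the shell and the picture viewer there is one more tool, called after ">>>" as a command line: name --argument value ..., lists and objects as JSON in quotes. send_rows: Moves the arm, as the interface text tells. Its arguments: {"type":"object","properties":{"motion":{"type":"array","items":{"type":"object","properties":{"hand":{"type":"number"},"slide":{"type":"array","items":{"type":"number"}},"spin":{"type":"number"}}}},"grip_force":{"type":"number"}},"required":["motion"]}

```bash
mkdir -p pics; ls; cat > h.py <<'E'
import numpy as np, cv2
from cell import observe, vision, job
E
python3 - <<'E'
from h import *
print(observe())
for n in ("scene","top"):
    p=vision.read_camera(n); cv2.imwrite(f"pics/{n}0.png",p["pixels"]); np.save(n+"_r.npy",p["range_z"])
    print(n,p["fx"],p["fy"],p["cx"],p["cy"],p["distortion"],p["world_from_camera"])
    for t in ("tray","wheel","loaf","salami","holder","pin_top","card","cheek_left","cheek_right","back_plate"):
        try: print(t,[(np.round(d["uv"]),round(d["conf"],2)) for d in vision.search_frame(p,t)])
        except Exception as e: print(t,e)
E
```

```text
pics
{'time': 0.0, 'qpos': array([ 1.12696992e+00,  3.42721150e-01,  1.52504654e+00,  1.14779975e-05,
        1.27538386e+00, -1.45995090e-01]), 'qvel': array([ 3.04221445e-04,  4.16110337e-04,  2.59190404e-04,  8.55333271e-05,
        1.06466988e-03, -9.49245244e-04]), 'joint_efforts': array([-3.45735258e-03, -4.31248856e+01, -2.44217670e+01,  7.14094844e-02,
        5.61678526e-02, -1.46672051e-04]), 'tool_pos': array([0.15385227, 0.50151531, 0.22603548]), 'tool_rot': array([-1.72383194,  1.5692374 , -2.02166662]), 'contact_force': array([-0.31602903,  0.06658096, -0.89953356]), 'torque': array([-0.00095122, -0.0155131 ,  0.04975768]), 'opening': 0.09181861896003148}
scene 467.3881841205121 467.3881841205121 319.9513871091909 198.88945935169247 [-0.11808415  0.          0.          0.          0.        ] [[ 0.74877319  0.43110827 -0.50347231  0.95615639]
 [ 0.6626813  -0.50278965  0.55502799 -0.50585867]
 [-0.01386351 -0.74923176 -0.6621628   0.66091877]
 [ 0.          0.          0.          1.        ]]
tray [(array([329., 237.]), 0.82)]
wheel [(array([179., 221.]), 0.83), (arra
[... 537 characters left out ...]
8276609e-03 -9.92776476e-01  1.19915771e-01  4.09833507e-01]
 [-9.99612618e-01 -5.48389068e-04  2.78264835e-02 -1.86524221e-02]
 [-2.75597177e-02 -1.19977361e-01 -9.92394022e-01  1.09604839e+00]
 [ 0.00000000e+00  0.00000000e+00  0.00000000e+00  1.00000000e+00]]
tray [(array([311., 191.]), 0.67)]
wheel [(array([402., 291.]), 0.87), (array([312., 114.]), 0.7), (array([316., 226.]), 0.56)]
loaf [(array([357., 219.]), 0.85)]
salami [(array([272., 230.]), 0.91)]
holder [(array([329., 165.]), 0.82)]
pin_top [(array([327., 167.]), 0.51), (array([308., 196.]), 0.34)]
card [(array([323., 158.]), 0.66), (array([309., 199.]), 0.35)]
cheek_left []
cheek_right [(array([311., 195.]), 0.46)]
back_plate []
```

View pics/scene0.png

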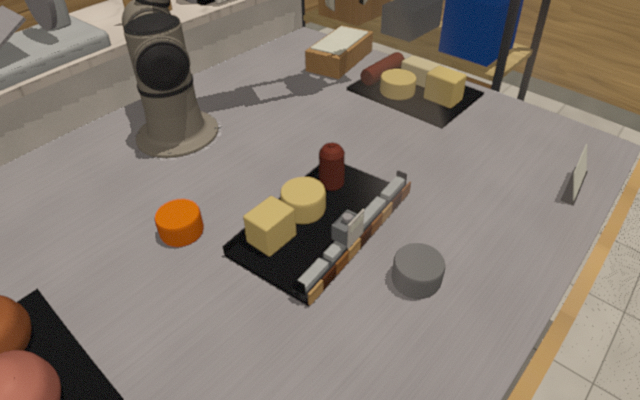

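View pics/top0.png

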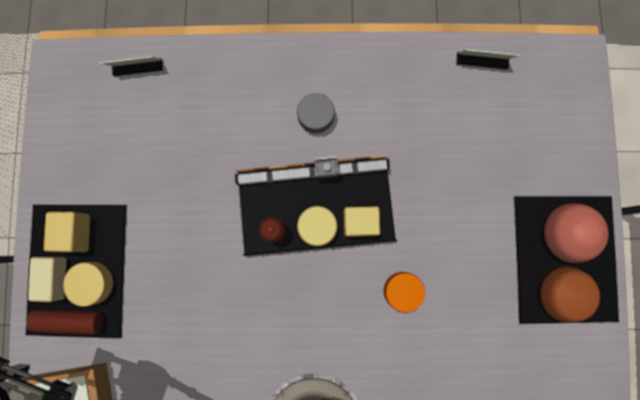

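The top view shows several wheel candidates:
- yellow wheel on the black tray with the rail at (316,226), between the salami (272,230) and the loaf (361,221)
- grey disc at (316,113)
- orange disc at (405,292)
- yellow wheel on the side tray at (88,284)

I choose (316,226). It's on the rail tray and level with the middle notch. The holder is at (326,167).

```bash
cat >> h.py <<'E'
def cloud(p, T=None):
    T=p["world_from_camera"] if T is None else T
    K=np.array([[p["fx"],0,p["cx"]],[0,p["fy"],p["cy"]],[0,0,1]]);D=np.array(p["distortion"])
    u,v=np.meshgrid(np.arange(640.),np.arange(400.))
    n=cv2.undistortPoints(np.stack([u,v],-1).reshape(-1,1,2),K,D).reshape(400,640,2)
    z=p["range_z"]
    c=np.stack([n[...,0]*z,n[...,1]*z,z],-1)
    w=c@T[:3,:3].T+T[:3,3]; w[z==0]=np.nan
    return w
def proj(p,P,T=None):
    T=p["world_from_camera"] if T is None else T
    K=np.array([[p["fx"],0,p["cx"]],[0,p["fy"],p["cy"]],[0,0,1]]);D=np.array(p["distortion"])
    Ti=np.linalg.inv(T); r=cv2.Rodrigues(Ti[:3,:3])[0]
    return cv2.projectPoints(np.atleast_2d(P).astype(float),r,Ti[:3,3],K,D)[0].reshape(-1,2)
E
python3 - <<'E'
from h import *
p=vision.read_camera("top"); W=cloud(p)
crop=p["pixels"][140:265,225:405]; cv2.imwrite("pics/topcrop.png",cv2.resize(crop,None,fx=4.4,fy=4.4,interpolation=cv2.INTER_CUBIC))
for uv in [(316,226),(361,221),(272,230),(326,167),(290,174),(373,166),(346,169),(253,177),(250,240),(300,300)]:
    print(uv,W[uv[1],uv[0]].round(4))
s=vision.read_camera("scene"); S=cloud(s)
cv2.imwrite("pics/scenecrop.png",cv2.resize(s["pixels"][140:305,215:430],None,fx=3.6,fy=3.6,interpolation=cv2.INTER_CUBIC))
for nm,W_ in(("top",W),("scene",S)):
    # rail top region
    m=(abs(W_[...,2]-0.04)<0.006)&(W_[...,0]>0.3)&(W_[...,0]<.6)&(abs(W_[...,1])<.25)
    lab=cv2.connectedComponentsWithStats(m.astype(np.uint8))
    for i in range(1,lab[0]):
        if lab[2][i,4]>15: print(nm,lab[2][i],W_[lab[1]==i].mean(0).round(4))
    h=W_[(W_[...,2]>0.055)&(W_[...,0]>0.42)&(W_[...,0]<.56)&(abs(W_[...,1])<.2)]
    print(nm,"high",len(h),h.mean(0),h.min(0),h.max(0))
    for t in("wheel","loaf","salami","holder"):
        for d in vision.cut_out(p if nm=="top" else s,t): 
            q=W_[d["mask"]]; q=q[~np.isnan(q[:,0])]; print(t,d["conf"],d["uv"],np.median(q,0).round(4),(q.max(0)).round(3),q.min(0).round(3))
    mt=(W_[...,2]<0.02)&(W_[...,2]>0.004)
    px=(p if nm=="top" else s)["pixels"].max(-1)<40
    g=mt&px&(W_[...,0]>.25)&(W_[...,0]<.6)&(abs(W_[...,1])<.25)
    print(nm,"tray",g.sum(),cv2.minAreaRect(W_[g][:,:2].astype(np.float32)),W_[g][:,2].mean())
E
```

```text
(316, 226) [ 0.4577 -0.0061  0.0644]
(361, 221) [ 0.4683 -0.106   0.0776]
(272, 230) [0.4463 0.0869 0.1202]
(326, 167) [ 0.5873 -0.0284  0.0911]
(290, 174) [0.5796 0.055  0.0416]
(373, 166) [ 0.5988 -0.1385  0.0394]
(346, 169) [ 0.5912 -0.0754  0.042 ]
(253, 177) [0.5728 0.1418 0.0399]
(250, 240) [0.4266 0.1512 0.0071]
(300, 300) [0.2869 0.0318 0.0027]
top [252 167  16   4  28] [0.5937 0.1266 0.0373]
top [269 166  16   3  23] [0.5976 0.089  0.0362]
top [338 166  14   8 103] [ 0.5908 -0.0713  0.0408]
top [357 166  32   6 142] [ 0.5939 -0.1325  0.0408]
top [236 169  15   3  27] [0.5899 0.1664 0.0363]
top [272 168  37  13 327] [0.5797 0.0547 0.0405]
top [237 173  30  12 264] [0.5704 0.1452 0.0406]
top [385 272  18  22  33] [ 0.3354 -0.1747  0.0411]
top high 2606 [ 0.46057907 -0.02532133  0.0783249 ] [ 0.42175078 -0.14563641  0.05500083] [0.50111532 0.11782005 0.12210416]
wheel 0.97 [316.6, 223.6] [ 0.4578 -0.0083  0.0645] [0.5   0.037 0.072] [ 0.42  -0.055  0.009]
wheel 0.95 [313.8, 111.1] [ 0.7224 -0.0031  0.0523] [0.781 0.044 0.059] [ 0.684 -0.047 -0.002]
wheel 0.79 [404.0, 292.0] [ 0
[... 1309 characters left out ...]
3, 198.1] [ 0.4768 -0.0198  0.0648] [0.504 0.033 0.069] [ 0.417 -0.054  0.012]
wheel 0.57 [327.2, 238.0] [ 0.5484 -0.0556  0.0148] [0.628 0.215 0.101] [ 0.394 -0.194 -0.   ]
loaf 0.75 [271.4, 226.1] [ 0.4858 -0.1221  0.0739] [ 0.503 -0.013  0.087] [ 0.362 -0.149  0.   ]
loaf 0.67 [339.5, 233.0] [ 0.5901 -0.0551  0.0627] [ 0.609 -0.004  0.082] [ 0.53  -0.059  0.012]
salami 0.75 [331.2, 160.3] [0.4617 0.0745 0.0783] [0.477 0.231 0.121] [0.344 0.062 0.002]
holder 0.77 [348.4, 227.1] [ 0.5997 -0.0398  0.0761] [0.612 0.062 0.101] [ 0.524 -0.058  0.011]
scene tray 4699 ((0.49515512585639954, -0.009243011474609375), (0.17181594669818878, 0.35608455538749695), 6.260711669921875) 0.013485452603502633
```

View pics/topcrop.png

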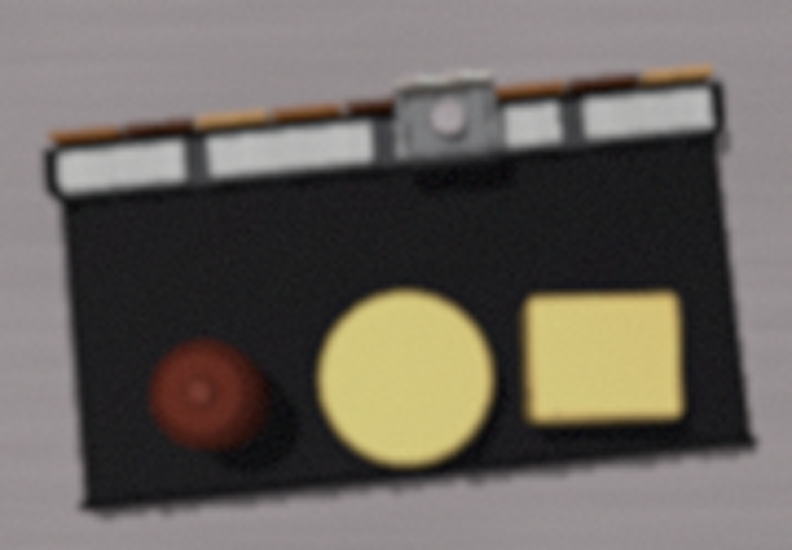

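View pics/scenecrop.png

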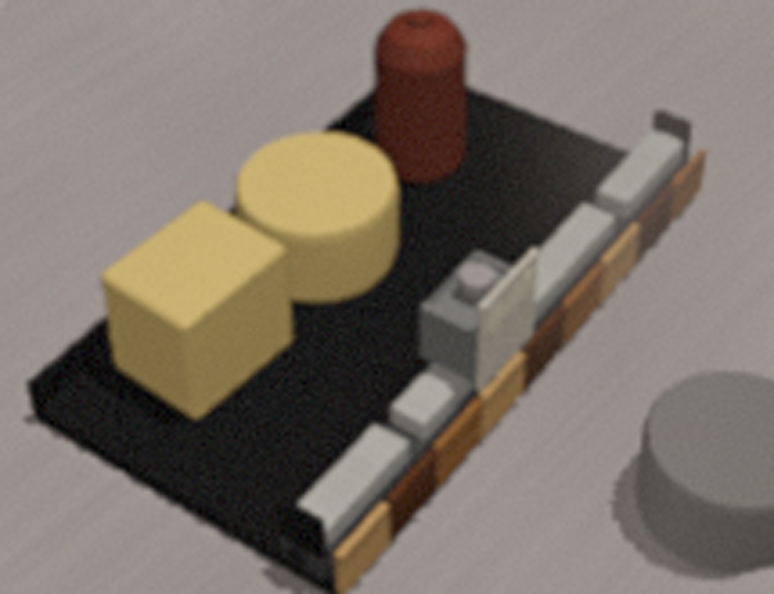

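The crops show three dark notch gaps in the rail. The wheel is level with the middle gap, just left of the holder. The holder sits between the right and middle notches, so it needs a push towards tray +y. Next I work out the tray frame and the tool axes.

```bash
cat >> h.py <<'E'
from scipy.spatial.transform import Rotation as Ro
N0=np.array([0.583,0.0055,0.04]); YAW=0.084
Rt=Ro.from_euler('z',YAW).as_matrix()
def totray(P): 
    q=(np.asarray(P)-N0)@Rt; q[...,0]+=0.08; q[...,2]+=0.04; return q
def fromtray(t):
    t=np.array(t,float); t=t-[0.08,0,0.04]; return N0+Rt@t
def Rtool(): return Ro.from_euler('xyz',observe()["tool_rot"]).as_matrix()
def delta(t):
    s=observe(); return Rtool().T@(fromtray(t)-s["tool_pos"])*1000
E
python3 - <<'E'
from h import *
R=Rtool(); print(R.round(3))
yt=Rt[:,1]
for s in (1,-1):
    a=s*yt; b=R.T@a; print("spin",s,np.arctan2(b[2],b[1]))
for n in("top","scene"):
    p=vision.read_camera(n);W=totray(cloud(p))
    m=(W[...,2]>.072)&(W[...,2]<.083)&(W[...,0]>.06)&(W[...,0]<.1)&(abs(W[...,1])<.15)
    q=W[m];print(n,len(q),np.percentile(q,[2,50,98],axis=0).round(4))
    for r in((.036,.046),):
        m=(W[...,2]>r[0])&(W[...,2]<r[1])&(abs(W[...,0]-.08)<.008)&(abs(W[...,1])<.2)
        y=np.sort(W[m][:,1]); g=np.diff(y); 
        print([(round(y[i],4),round(y[i+1],4)) for i in np.where(g>.006)[0]],y[0],y[-1])
    m=(W[...,2]>.036)&(W[...,2]<.046)&(abs(W[...,0]-.08)<.02)&(abs(W[...,1])<.2)
    print(np.percentile(W[m][:,0],[3,50,97]))
    m=(W[...,2]>.058)&(W[...,2]<.07)&(W[...,0]<.03)&(abs(W[...,1])<.06); print("wheel",np.nanmedian(W[m],0))
print(observe()["tool_pos"], [fromtray([.08,-.1,.2])])
E
```

```text
[[ 0.     0.293  0.956]
 [ 0.     0.956 -0.293]
 [-1.     0.    -0.   ]]
spin 1 -0.38184093306199124
spin -1 2.759751720527802
top 280 [[ 0.0659 -0.0581  0.0733]
 [ 0.0808 -0.0334  0.0771]
 [ 0.0993 -0.0103  0.0812]]
[(np.float64(-0.1087), np.float64(-0.0935)), (np.float64(-0.062), np.float64(-0.0092)), (np.float64(-0.0083), np.float64(0.007)), (np.float64(0.0919), np.float64(0.1062))] -0.1788601215509806 0.1739092202013548
[0.07087377 0.08165572 0.09372162]
wheel [-0.04554975 -0.0019634   0.06445685]
scene 240 [[ 0.0652 -0.0623  0.0727]
 [ 0.0794 -0.0497  0.0779]
 [ 0.098  -0.0132  0.0811]]
[(np.float64(-0.1815), np.float64(-0.1703)), (np.float64(-0.11), np.float64(-0.0968)), (np.float64(-0.0584), np.float64(0.0123)), (np.float64(0.0903), np.float64(0.1029))] -0.1832050888666043 0.1745038655528146
[0.07121092 0.084071   0.09611548]
wheel [-0.05353315 -0.00799305  0.06546167]
[0.1540192  0.50192046 0.22673608] [array([ 0.59139013, -0.09414741,  0.2       ])]
```

The two views agree. Notch gaps are at tray y -101, about 0 and +99 mm, the holder is at about -34, and the wheel is at tray (-46, -2). I shut the hand and align the jaws with the rail.

>>> send_rows --motion '[{"hand": -1,"slide": [0,0,0],"spin": -0.14},{"hand": -1,"slide": [0,0,0],"spin": -0.14},{"hand": -1,"slide": [0,0,0],"spin": -0.1},{"hand": -1,"slide": [0,0,0],"spin": 0}]' --grip_force 10

```text
time: 2.1
tool_pos: [0.154, 0.5019, 0.2267]
tool_rot: [1.075, 1.571, 1.171]
contact_force: [-0.4, -0.2, 0.6]
opening: 0.0644
```

```bash
python3 - <<'E'
from h import *
R=Rtool(); b=R.T@Rt[:,1]; print(np.arctan2(b[2],b[1]),observe()["opening"],delta([.08,-.105,.2]),observe()["tool_pos"])
E
```

```text
0.011981245570983632 0.06438149285095526 [  26.69325472 -640.24935     378.15339893] [0.15403811 0.50193038 0.22673074]
```

>>> send_rows --motion '[{"hand": -1,"slide": [0,-42,25],"spin": 0},{"hand": -1,"slide": [0,-42,25],"spin": 0},{"hand": -1,"slide": [0,-42,25],"spin": 0},{"hand": -1,"slide": [0,-42,25],"spin": 0},{"hand": -1,"slide": [0,-42,25],"spin": 0},{"hand": -1,"slide": [0,-42,25],"spin": 0},{"hand": -1,"slide": [0,-42,25],"spin": 0},{"hand": -1,"slide": [0,-42,25],"spin": 0}]'

```text
time: 2.9
tool_pos: [0.3861, 0.1808, 0.2267]
tool_rot: [0.781, 1.565, 0.864]
contact_force: [1.0, 0.5, -0.0]
opening: 0.0017
```

```bash
python3 - <<'E'
from h import *
R=Rtool(); b=R.T@Rt[:,1]; print(R.round(3),np.arctan2(b[2],b[1]),observe()["opening"],delta([.08,-.105,.2]),observe()["tool_pos"])
E
```

```text
[[ 0.004 -0.082  0.997]
 [ 0.004  0.997  0.082]
 [-1.     0.004  0.004]] -0.0014387402135482895 0.001653936747840249 [  26.2528915  -296.00439219  181.83104173] [0.38608606 0.18075386 0.22670777]
```

>>> send_rows --motion '[{"hand": -1,"slide": [0,-42,26],"spin": 0},{"hand": -1,"slide": [0,-42,26],"spin": 0},{"hand": -1,"slide": [0,-42,26],"spin": 0},{"hand": -1,"slide": [0,-42,26],"spin": 0},{"hand": -1,"slide": [0,-42,26],"spin": 0},{"hand": -1,"slide": [0,-42,26],"spin": 0},{"hand": -1,"slide": [0,-42,26],"spin": 0},{"hand": -1,"slide": [0,0,0],"spin": 0}]'

```text
time: 3.7
tool_pos: [0.5913, -0.1097, 0.2265]
tool_rot: [0.385, 1.561, 0.434]
contact_force: [0.5, 0.2, -0.0]
opening: 0.0003
```

```bash
python3 - <<'E'
from h import *
R=Rtool(); b=R.T@Rt[:,1]; print(np.arctan2(b[2],b[1]),observe()["opening"],delta([.08,-.105,.058]),observe()["tool_pos"],totray(observe()["tool_pos"]))
o=observe();p=vision.read_camera("wrist");cv2.imwrite("pics/w1.png",p["pixels"])
T=np.eye(4);T[:3,:3]=R;T[:3,3]=o["tool_pos"]
W=totray(cloud(p,T@p["T_tool_cam"]))
m=(W[...,2]>.072)&(W[...,2]<.083)&(W[...,0]>.06)&(W[...,0]<.1)&(abs(W[...,1])<.15)
print(m.sum(), np.percentile(W[m],[2,50,98],axis=0) if m.any() else 0)
E
```

```text
-0.03469510929919257 0.0002896213506325085 [168.58253816   9.92978535  -0.39476942] [ 0.59125404 -0.10969599  0.22654339] [ 0.07855985 -0.11548234  0.22654339]
1516 [[ 0.06522009 -0.06030952  0.07302221]
 [ 0.08004857 -0.03850539  0.07565711]
 [ 0.09942942 -0.01178879  0.08133904]]
```

View pics/w1.png

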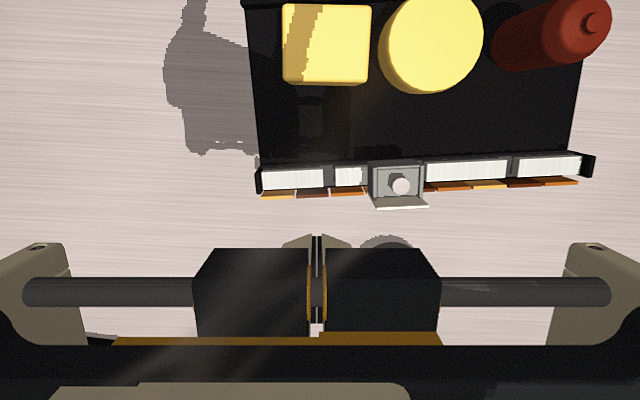

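The wrist view shows the holder at (398,185), the middle notch just right of it, and the wheel at (432,42). Before going down I check the finger geometry in the tool frame.

```bash
python3 - <<'E'
from h import *
p=vision.read_camera("wrist");C=cloud(p,p["T_tool_cam"])
for uv in [(200,255),(260,255),(310,255),(288,242),(310,240),(325,240),(330,260),(380,255),(435,255),(345,243),(316,237),(260,320),(200,290)]:
    print(uv,(C[uv[1],uv[0]]*1000).round(1))
print(p["T_tool_cam"].round(3))
E
```

```text
(200, 255) [ 228.9 -154.9  117.4]
(260, 255) [-75.4 -16.7 -36.1]
(310, 255) [-24.2  -3.7 -10.3]
(288, 242) [-10.9 -14.8 -10.7]
(310, 240) [ -8.8  -4.  -10.8]
(325, 240) [ -7.9   3.6 -10.4]
(330, 260) [-77.7   2.9 -35.7]
(380, 255) [-74.9  17.2 -35.8]
(435, 255) [229.1 156.8 117.3]
(345, 243) [-12.   13.3 -10.7]
(316, 237) [-0.6 -1.  -8.9]
(260, 320) [-88.8 -15.  -24.8]
(200, 290) [-88.6 -29.2 -33.3]
[[-0.    -0.288  0.958 -0.157]
 [ 1.     0.     0.    -0.001]
 [-0.     0.958  0.288 -0.077]
 [ 0.     0.     0.     1.   ]]
```

>>> send_rows --motion '[{"hand": -1,"slide": [30,10,1],"spin": -0.03},{"hand": -1,"slide": [40,0,0],"spin": 0},{"hand": -1,"slide": [40,0,0],"spin": 0},{"hand": -1,"slide": [30,0,0],"spin": 0},{"hand": -1,"slide": [20,0,0],"spin": 0},{"hand": -1,"slide": [8,0,0],"spin": 0},{"hand": -1,"slide": [0,0,0],"spin": 0}]'

```text
time: 4.5
tool_pos: [0.5891, -0.0852, 0.0582]
tool_rot: [0.446, 1.557, 0.528]
contact_force: [0.1, -0.2, -0.1]
opening: 0.0005
```

```bash
python3 - <<'E'
from h import *
R=Rtool(); b=R.T@Rt[:,1]; o=observe();print(R.round(3),np.arctan2(b[2],b[1]),totray(o["tool_pos"]),o["contact_force"],delta([.08,-.085,.056]))
E
```

```text
[[ 0.012 -0.082  0.997]
 [ 0.007  0.997  0.082]
 [-1.     0.006  0.012]] -0.002377369929604024 [ 0.07844553 -0.09086614  0.05823953] [ 0.1237615  -0.23508226 -0.09353815] [2.29216713 5.85658737 1.51319993]
```

>>> send_rows --motion '[{"hand": -1,"slide": [1,5,1],"spin": 0},{"hand": -1,"slide": [0,5,0],"spin": 0},{"hand": -1,"slide": [0,5,0],"spin": 0},{"hand": -1,"slide": [0,5,0],"spin": 0},{"hand": -1,"slide": [0,0,0],"spin": 0}]'

```text
time: 5.0
tool_pos: [0.5905, -0.0632, 0.0624]
tool_rot: [0.132, 1.551, 0.214]
contact_force: [0.4, 0.2, -0.2]
opening: 0.0004
```

```bash
cat >> h.py <<'E'
def wst(save=None):
    o=observe();R=Rtool();p=vision.read_camera("wrist")
    T=np.eye(4);T[:3,:3]=R;T[:3,3]=o["tool_pos"]
    C=cloud(p,p["T_tool_cam"]);W=totray(C@R.T+o["tool_pos"])
    if save: cv2.imwrite(save,p["pixels"])
    print("t",o["time"],"tcp",totray(o["tool_pos"]).round(4),"F tray",(Rt.T@o["contact_force"]).round(2))
    t=vision.read_camera("top");W=totray(cloud(t))
    m=(W[...,2]>.068)&(W[...,2]<.1)&(W[...,0]>.094)&(W[...,0]<.106)&(abs(W[...,1])<.15)
    print("card top",m.sum(),np.percentile(W[m],[3,50,97],axis=0)[:,1].round(4))
    return p,t
E
python3 - <<'E'
from h import *
p,t=wst("pics/w2.png")
cv2.imwrite("pics/t2.png",cv2.resize(t["pixels"][120:280,210:420],None,fx=3.6,fy=3.6,interpolation=cv2.INTER_CUBIC))
E
```

```text
t 5.0 tcp [ 0.0818 -0.0691  0.0624] F tray [ 0.43  0.13 -0.17]
card top 49 [-0.0358 -0.0245 -0.0131]
```

View pics/w2.png

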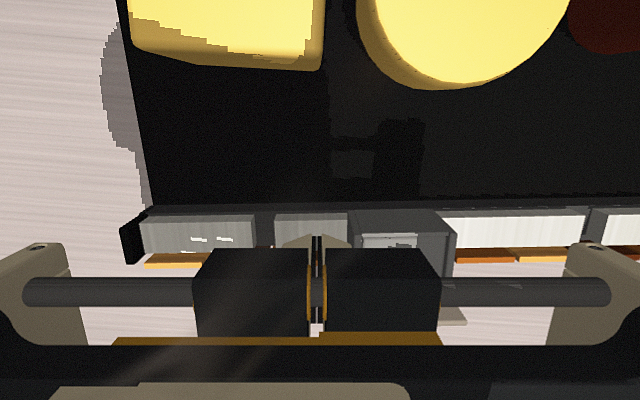

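View pics/t2.png

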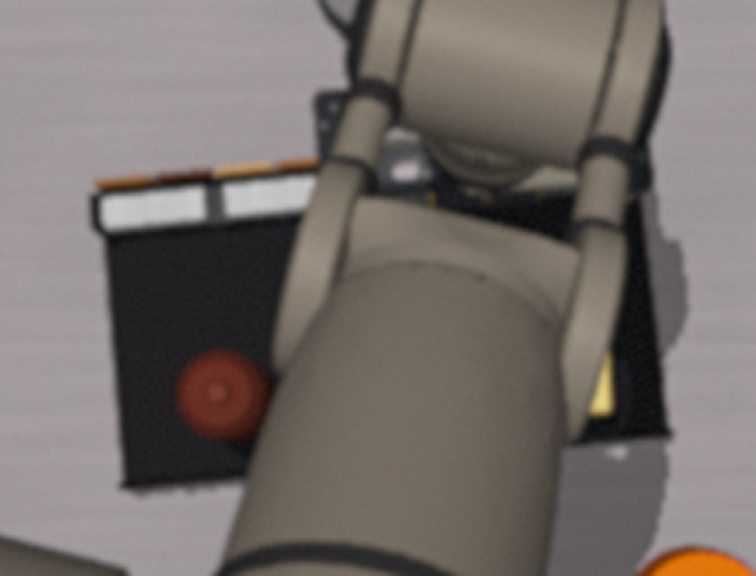

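The wrist view shows the fingertip at (316,240), about 28 mm wide, next to the holder's right end at (348,225). The TCP has drifted up to 62 mm, so I lower it while pushing, in small steps.

>>> send_rows --motion '[{"hand": -1,"slide": [5,0,-1],"spin": 0},{"hand": -1,"slide": [2,4,0],"spin": 0},{"hand": -1,"slide": [1,4,0],"spin": 0},{"hand": -1,"slide": [0.5,4,0],"spin": 0},{"hand": -1,"slide": [0.5,0,0],"spin": 0}]'

```text
time: 5.6
tool_pos: [0.5892, -0.0519, 0.053]
tool_rot: [0.074, 1.55, 0.155]
contact_force: [0.0, -0.0, 0.1]
opening: 0.0003
```

```bash
cat >> h.py <<'E'
def ws(save=None):
    o=observe();R=Rtool();p=vision.read_camera("wrist")
    W=totray(cloud(p,p["T_tool_cam"])@R.T+o["tool_pos"])
    if save: cv2.imwrite(save,p["pixels"])
    print("t",o["time"],"tcp",totray(o["tool_pos"]).round(4),"F tray",(Rt.T@o["contact_force"]).round(2), "rot",R[:2,0].round(3))
    bz=W[...,2]; m=(bz>.05)&(bz<.085)&(W[...,0]>.058)&(W[...,0]<.072)&(abs(W[...,1])<.15)
    print("block left edge",m.sum(),np.percentile(W[m],[50,90,95,98,100],axis=0)[:,1].round(4) if m.any() else '')
    # rail gap
    m=(abs(bz-.04)<.004)&(abs(W[...,0]-.076)<.007)&(W[...,1]>-.06)&(W[...,1]<.15)
    y=np.sort(W[m][:,1]); print("rail",[(y[i].round(4),y[i+1].round(4)) for i in np.where(np.diff(y)>.004)[0]],y[:1],y[-1:])
E
python3 - <<'E'
from h import *
ws("pics/w3.png")
E
```

```text
t 5.6 tcp [ 0.0814 -0.0578  0.053 ] F tray [ 0.02 -0.02  0.12] rot [0.021 0.003]
block left edge 4001 [-0.0192  0.0044  0.0067  0.0081  0.0096]
rail [(np.float64(-0.0402), np.float64(0.0161)), (np.float64(0.091), np.float64(0.1021))] [-0.05985398] [0.12906195]
```

View pics/w3.png

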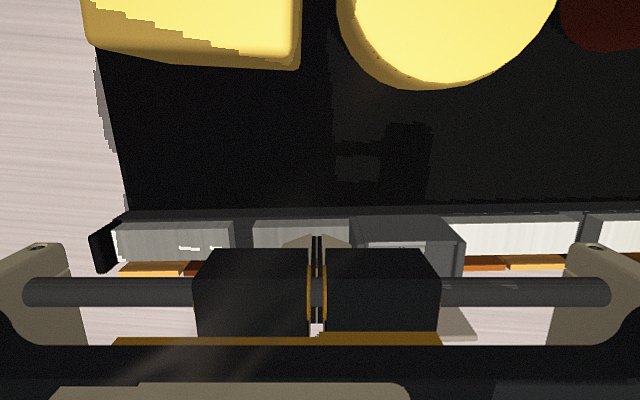

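The holder follows the fingers. Its left edge is now at +8 mm, so its middle is at about -17 and there are about 17 mm to go.

>>> send_rows --motion '[{"hand": -1,"slide": [-1,3,0],"spin": 0},{"hand": -1,"slide": [-1,3,0],"spin": 0},{"hand": -1,"slide": [0,3,0],"spin": 0},{"hand": -1,"slide": [0,0,0],"spin": 0}]'

```text
time: 6.05
tool_pos: [0.588, -0.0424, 0.0545]
tool_rot: [0.084, 1.551, 0.164]
contact_force: [-0.3, -0.2, -0.4]
opening: 0.0003
```

```bash
python3 - <<'E'
from h import *
ws("pics/w4.png")
E
```

```text
t 6.05 tcp [ 0.081  -0.0482  0.0545] F tray [-0.31 -0.13 -0.41] rot [0.019 0.003]
block left edge 4116 [-0.0101  0.0143  0.0166  0.0182  0.0197]
rail [(np.float64(-0.0298), np.float64(0.0264)), (np.float64(0.0912), np.float64(0.1032))] [-0.05960621] [0.1413609]
```

>>> send_rows --motion '[{"hand": -1,"slide": [0,1.5,0],"spin": 0},{"hand": -1,"slide": [0,1.5,0],"spin": 0},{"hand": -1,"slide": [0,0,0],"spin": 0}]'

```text
time: 6.4
tool_pos: [0.5878, -0.039, 0.0547]
tool_rot: [0.1, 1.551, 0.181]
contact_force: [-0.4, -0.6, 0.2]
opening: 0.0006
```

```bash
python3 - <<'E'
from h import *
ws("pics/w5.png")
E
```

```text
t 6.4 tcp [ 0.0811 -0.0447  0.0547] F tray [-0.47 -0.58  0.2 ] rot [0.02  0.004]
block left edge 4071 [-0.0072  0.0172  0.0195  0.0209  0.0228]
rail [(np.float64(-0.0269), np.float64(0.0296)), (np.float64(0.0914), np.float64(0.1033))] [-0.05998899] [0.14415802]
```

>>> send_rows --motion '[{"hand": -1,"slide": [0,1,0],"spin": 0},{"hand": -1,"slide": [0,0,0],"spin": 0}]'

```text
time: 6.65
tool_pos: [0.5878, -0.0382, 0.0547]
tool_rot: [0.082, 1.551, 0.163]
contact_force: [0.5, -0.9, 0.1]
opening: 0.0005
```

```bash
python3 - <<'E'
from h import *
ws("pics/w6.png")
E
```

```text
t 6.65 tcp [ 0.0811 -0.044   0.0547] F tray [ 0.45 -0.95  0.12] rot [0.02  0.003]
block left edge 4062 [-0.0071  0.0174  0.0197  0.0211  0.0231]
rail [(np.float64(-0.0268), np.float64(0.0292)), (np.float64(0.0916), np.float64(0.1031))] [-0.05999344] [0.14429852]
```

>>> send_rows --motion '[{"hand": -1,"slide": [0,1,0],"spin": 0},{"hand": -1,"slide": [0,0,0],"spin": 0}]'

```text
time: 6.9
tool_pos: [0.5878, -0.0381, 0.0547]
tool_rot: [0.026, 1.551, 0.107]
contact_force: [-0.5, -2.7, -0.2]
opening: 0.0005
```

```bash
python3 - <<'E'
from h import *
ws("pics/w7.png")
E
```

```text
t 6.9 tcp [ 0.0811 -0.0438  0.0547] F tray [-0.73 -2.63 -0.16] rot [0.02  0.002]
block left edge 4068 [-0.0068  0.0176  0.0199  0.0214  0.0231]
rail [(np.float64(-0.0266), np.float64(0.0296)), (np.float64(0.0915), np.float64(0.103))] [-0.05992282] [0.14470402]
```

Force has risen to 2.6 N with no motion, which is more than flat sliding takes. Corrected by the left notch's seen position (97.3 for 100), the holder is at about 0. It's probably in the notch, so I back off and look.

>>> send_rows --motion '[{"hand": -1,"slide": [0,-4,0],"spin": 0},{"hand": -1,"slide": [0,-10,0],"spin": 0},{"hand": -1,"slide": [0,-12,0],"spin": 0},{"hand": -1,"slide": [-20,0,0],"spin": 0},{"hand": -1,"slide": [-40,0,0],"spin": 0},{"hand": -1,"slide": [-40,0,0],"spin": 0},{"hand": -1,"slide": [-30,0,0],"spin": 0},{"hand": -1,"slide": [0,0,0],"spin": 0}]'

```text
time: 7.75
tool_pos: [0.587, -0.0705, 0.1879]
tool_rot: [0.196, 1.554, 0.274]
contact_force: [0.2, 0.5, 0.9]
opening: 0.0006
```

```bash
python3 - <<'E'
from h import *
o=observe();R=Rtool();p=vision.read_camera("wrist");cv2.imwrite("pics/w8.png",p["pixels"])
s=vision.read_camera("scene");cv2.imwrite("pics/s8.png",cv2.resize(s["pixels"][140:305,215:430],None,fx=3.6,fy=3.6,interpolation=cv2.INTER_CUBIC))
print(totray(o["tool_pos"]),Rt.T@o["contact_force"])
for n,W in(("w",totray(cloud(p,p["T_tool_cam"])@R.T+o["tool_pos"])),("s",totray(cloud(s)))):
    z=W[...,2]
    m=(z>.072)&(z<.081)&(W[...,0]>.062)&(W[...,0]<.095)&(abs(W[...,1])<.15)
    print(n,m.sum(),np.percentile(W[m],[2,50,98],axis=0).round(4))
    m=(z>.0825)&(z<.096)&(W[...,0]>.066)&(W[...,0]<.093)&(abs(W[...,1])<.04)
    if m.any(): print("pin",m.sum(),np.median(W[m],0).round(4))
    m=(abs(z-.04)<.005)&(abs(W[...,0]-.08)<.007)&(abs(W[...,1])<.2)
    y=np.sort(W[m][:,1]); print("rail",[(y[i].round(4),y[i+1].round(4)) for i in np.where(np.diff(y)>.004)[0]],y[:1],y[-1:])
    m=(z>.058)&(z<.07)&(W[...,0]<.03)&(abs(W[...,1])<.06); print("wheel",np.nanmedian(W[m],0))
E
```

```text
[ 0.07758952 -0.07604063  0.18790884] [0.2211627  0.44361    0.89391205]
w 1649 [[ 0.0645 -0.0268  0.0732]
 [ 0.0764 -0.0044  0.0756]
 [ 0.0945  0.0217  0.0784]]
pin 333 [ 0.081  -0.0026  0.0852]
rail [(np.float64(-0.1089), np.float64(-0.0952)), (np.float64(-0.0262), np.float64(0.0362)), (np.float64(0.0918), np.float64(0.1041))] [-0.17795249] [0.17303173]
wheel [-0.04273366 -0.00436392  0.06326752]
s 216 [[ 0.065  -0.0287  0.0728]
 [ 0.0769 -0.0145  0.078 ]
 [ 0.0929  0.0218  0.0804]]
pin 68 [ 0.0826 -0.0054  0.0872]
rail [(np.float64(-0.1808), np.float64(-0.17)), (np.float64(-0.1096), np.float64(-0.0968)), (np.float64(-0.0256), np.float64(0.0507)), (np.float64(0.0918), np.float64(0.1026))] [-0.18322383] [0.17266709]
wheel [-0.05407653 -0.01340296  0.06534716]
```

View pics/w8.png

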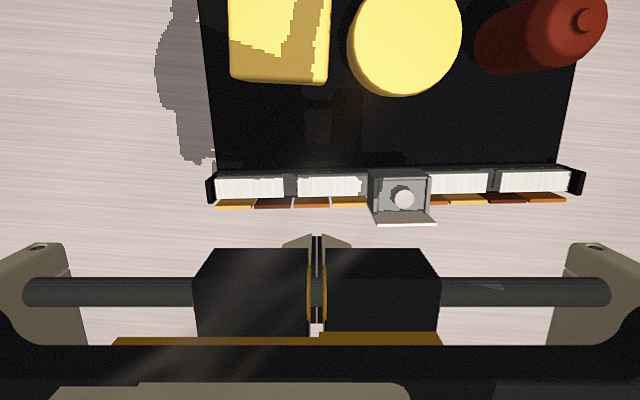

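View pics/s8.png

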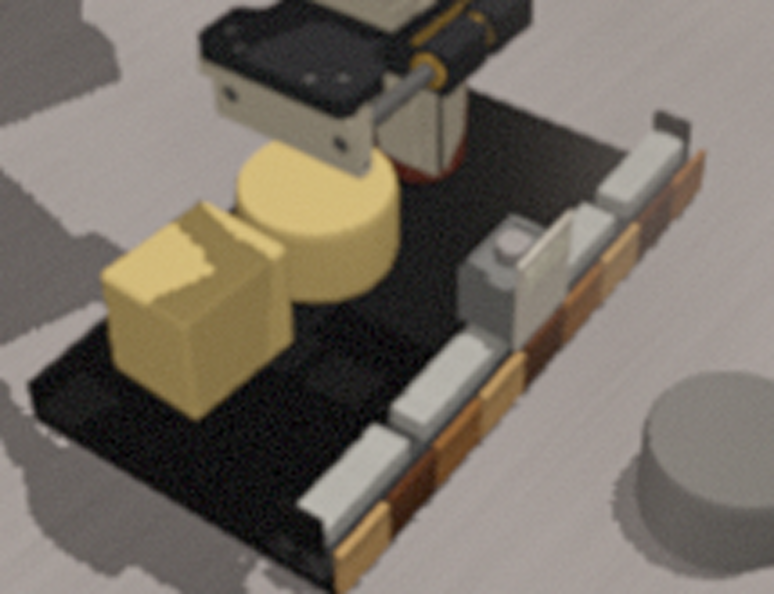

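The wrist view shows the holder midway between the end notches: pin at -2.6, notch midpoint at -2.0 in the same frame. The pin head reads about 85–87 mm, which means dropped. I retreat and check against the starting top view.

>>> send_rows --motion '[{"hand": -1,"slide": [-30,0,0],"spin": 0},{"hand": -1,"slide": [0,-40,0],"spin": 0},{"hand": -1,"slide": [0,-45,0],"spin": 0},{"hand": -1,"slide": [0,-45,0],"spin": 0},{"hand": -1,"slide": [0,-45,0],"spin": 0},{"hand": -1,"slide": [0,-45,0],"spin": 0},{"hand": -1,"slide": [0,-20,0],"spin": 0},{"hand": -1,"slide": [0,0,0],"spin": 0}]'

```text
time: 8.65
tool_pos: [0.598, -0.3177, 0.1953]
tool_rot: [2.091, 1.548, 2.17]
contact_force: [-0.0, 0.6, -0.7]
opening: 0.0007
```

```bash
python3 - <<'E'
from h import *
t=vision.read_camera("top");cv2.imwrite("pics/t9.png",cv2.resize(t["pixels"][120:280,210:420],None,fx=3.6,fy=3.6,interpolation=cv2.INTER_CUBIC))
s=vision.read_camera("scene")
def rep(n,W):
    z=W[...,2]
    m=(z>.072)&(z<.081)&(W[...,0]>.062)&(W[...,0]<.095)&(abs(W[...,1])<.15)
    c=(z>.0825)&(W[...,0]>.066)&(W[...,0]<.09)&(abs(W[...,1])<.07)
    print(n,"blk",np.percentile(W[m],[2,50,98],axis=0).round(4).tolist(),"pin",c.sum(),np.median(W[c],0).round(4),W[c][:,2].max())
    g=(z>.09)&(W[...,0]>.093)&(W[...,0]<.11)&(abs(W[...,1])<.07)
    print(" card",np.percentile(W[g],[2,50,98],axis=0)[:,1:].round(4).tolist())
rep("top",totray(cloud(t))); rep("scene",totray(cloud(s)))
for n,p in(("top",t),("scene",s)):
    q=dict(p); q["range_z"]=np.load(n+"_r.npy"); rep(n+" start",totray(cloud(q)))
for n in("wheel","loaf","salami"): print(n,[(d["uv"],d["conf"]) for d in vision.search_frame(t,n)])
print(observe()["time"],observe()["contact_force"])
E
```

```text
top blk [[0.0651, -0.0246, 0.0731], [0.0783, -0.0017, 0.0769], [0.0943, 0.0236, 0.0806]] pin 48 [ 0.0814 -0.0006  0.0862] 0.09067042501106837
 card [[-0.0245, 0.0913], [-0.0012, 0.0979], [0.0242, 0.1011]]
scene blk [[0.0647, -0.0285, 0.073], [0.0769, -0.015, 0.0779], [0.0935, 0.0209, 0.0805]] pin 64 [ 0.0828 -0.0055  0.0871] 0.09035985308033323
 card [[-0.0266, 0.0907], [-0.0072, 0.0966], [0.0212, 0.1009]]
top start blk [[0.0656, -0.058, 0.0732], [0.0783, -0.0335, 0.0769], [0.0947, -0.0104, 0.0804]] pin 46 [ 0.0814 -0.0343  0.0896] 0.09526865168406928
 card [[-0.058, 0.0907], [-0.0356, 0.0974], [-0.0111, 0.1008]]
scene start blk [[0.0653, -0.0621, 0.0728], [0.0784, -0.0487, 0.0778], [0.0935, -0.0123, 0.0804]] pin 73 [ 0.0828 -0.0397  0.0911] 0.09319443774588732
 card [[-0.0613, 0.0906], [-0.0379, 0.0971], [-0.013, 0.1012]]
wheel [([319.2, 213.0], 0.94), ([314.3, 113.2], 0.6), ([400.4, 272.1], 0.39)]
loaf [([362.8, 218.8], 0.78), ([272.3, 228.7], 0.21)]
salami [([271.2, 230.1], 0.91)]
8.9 [0.19368481 0.0636361  0.92854178]
```

View pics/t9.png

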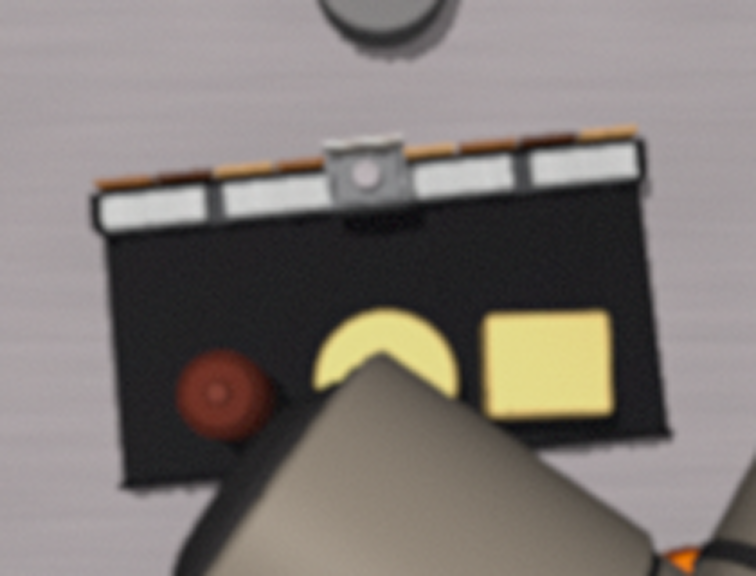

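The pin dropped about 3.5–4 mm against the start in both views (top 89.6→86.2, scene 91.1→87.1 mm). The holder is centred on the middle notch, the goods look unmoved, and the arm is well clear.

```bash
python3 -c "
from h import *
print(job.hand_in())"
```

```text
the job is handed in; nothing more can be done
None
```

I pushed the price-card holder along the rail with the outside of the shut fingers. It travelled about 34 mm from between the right and middle notches, until its pin dropped into the middle notch in front of the yellow cheese wheel. I then backed the arm clear and handed the job in at about 9 s; no verdict was reported.

**Last checks**
- **Pin:** both fixed cameras show it 3.4 to 4.0 mm lower than at the start (top 89.6 to 86.2 mm, scene 91.1 to 87.1 mm).
- **Holder:** it sits within about 1 mm of the notch middle in the top view and in the last wrist view. The scene camera read the pin at -5.5 mm, but it was already 5.4 mm lower than the top camera at the start, so I trusted the other two.
- **Force:** the last one I read while pushing was 2.6 N. I took no reading during the moves themselves.
- **Goods:** salami and loaf were within 2 pixels of their starting places. In the last top picture the arm partly hid the wheel, so I could not measure it there. The wrist and scene views before the final retreat, and the visible part of it, show no sign that it moved.

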